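Level the starter cradle and hold the test bench's switch on START

TASK

A starter motor is strapped in the hinged cradle of the parts counter's test bench, with its tail hanging low. Turn the black hand knob of the jack screw until the cradle sits level; only then turn the red-handled switch clockwise past its two clicks, all the way to the red START mark, and keep holding it there with the gripper against its return spring: the job finishes while you are still holding the switch on START. Leave the wrench, the carton, the spray can and the socket where they are.

Things in the scene. Friction and masses are not known exactly. Their poses are not given: they have to be found in the camera images.
- tester: starter test bench, fixed to the counter; dark blue base 320 x 440 mm, deck 32 mm high; place and turn (up to 0.3 rad) differ each time. Origin: centre of its underside; x from its front (the hand knob's end) to its back, y to its left, z up. In this frame, mm: hand knob axis (-120, 90), switch axis (-50, -120), load gear at the back left, up to 199 high
- jack_grip (a point): point on the vertical axis of the jack screw's hand knob, at the knob's mid-height, 134 mm above the counter. The knob is a black plastic cylinder, 44 mm diameter, from 118 to 146 mm above the counter, white line on top; it stays at this height and never tilts, and can be gripped across at any yaw
- jack (a joint): turn of the hand knob, rad: 0 when the cradle is level, grows as the knob turns clockwise seen from above, which raises the cradle's tail by 3.1 mm per rad at the screw. Starts 1.5 to 3.8 rad below 0; end stops at -4.2 and 2.0. Turning takes about 0.06 Nm and it stays where it is left
- cradle (a joint): tilt of the cradle about its cross hinge, rad: 0 is level, negative is tail (the knob's end) low; it is 0.026 times jack and moves with the knob only
- cradle_tail (a point): middle of the upper front edge of the dark steel cradle plate (220 x 130 x 8 mm), at its tail: 155 mm from the hinge line towards the knob's end; 79 mm above the counter when level
- spirit_level (a point): top centre of the spirit level on the cradle plate's right side: yellow-green vial 64 mm long lying front to back, two black lines 17 mm apart about its middle; the pale bubble, 14 mm long, moves 0.2 mm per mrad of tilt towards the high end and lies between the lines when the cradle is level
- switch (a joint): turn of the switch, rad: 0 OFF (its start, at a stop), click detents where it rests at about 0.45 and 0.87, START at 1.35 (a solid stop); grows clockwise seen from above. Let go beyond about 1.1 it springs back to the second click. Turning it over the clicks takes up to 0.23 Nm; held on START it pushes back towards OFF with about 0.22 Nm
- switch_handle: the switch's red upright bar, 58 x 14 mm and 30 mm tall, on a black disc of 54 mm diameter. Origin on the turning axis, 122 mm above the counter; z up; the bar lies along its x axis, white line towards +x, 130 to 160 mm above the counter. At OFF +x is turned +0.9 rad (anticlockwise) from the tester's x and points at the white mark; yellow and green marks: the clicks; red: START
- switch_grip (a point): point on the switch's turning axis, 25 mm above the control box's top, within the red bar: good height to pinch the bar across its 14 mm width
- wrench: loose steel wrench, 170 mm long, lying on the counter left of the tester; origin at its middle on the underside; to be left alone
- carton: loose brown parts carton 75 x 95 x 60 mm on the counter right of the tester; origin at the centre of its underside; to be left alone
- spray_can: loose blue spray can with a white label, 52 mm diameter, 155 mm tall, standing on the counter right of the tester; origin at the centre of its underside; to be left alone
- socket: loose steel wrench socket, 26 mm diameter, 40 mm tall, standing on the tester's deck in front of the control box; origin at the centre of its underside; to be left alone
- box_top (a point): centre of the control box's flat top, 122 mm above the counter; the grey box is 170 mm (tester's x) by 160 mm (y) and stands on the deck; an ammeter and lamps rise 5 mm above the top behind the switch
- motor (a point): point on the starter motor's axis above the hinge line, 55 mm above the cradle plate's middle; the motor lies along the tester's x from 62 mm in front of this point to 125 mm behind it, body 74 mm diameter (top 170 mm above the counter); its solenoid at the upper left reaches 191 mm high, from 50 mm in front to 52 mm behind, up to 63 mm to the left
- index_mark (a point): centre of the red line on the white index post (14 mm square, 110 mm tall) at the front left of the cradle: 75 mm above the counter; level with the short white line on the cradle plate's left edge when the cradle is level

How it is judged (in metres and radians):
On the way, in this order (a step that is already met when the one before it is completed fails the run):
1. the cradle is level (within 0.75 degrees) while the switch is still OFF (value of joint cradle between -0.0131 and 0.0131 rad and velocity of joint cradle between -0.02 and 0.02 rad/s and value of joint switch below 0.2 rad), for 0.3 s.
2. the gripper holds the switch on START for a second, with the cradle level (value of joint switch above 1.25 rad and contact force between the fingers and switch_handle above 1 N and value of joint cradle between -0.0131 and 0.0131 rad), for 1 s.
At the end, for the whole second after the job is handed in: The fingers hold the switch on START (within 0.1 rad of its stop at 1.35, finger force on the handle over 1 N), after at least a second there and through the second after the program ends; cradle level within 0.75 degrees (0.0131 rad); the four bystanders within 30 mm of where they stood (all of step 2 and distance of each of wrench, carton, spray_can, socket from where it was at the start of the episode below 0.03 m); the arm keeps its last pose, push and grip.
It fails at once if the switch is turned beyond its second click towards START while the cradle is more than 1.5 degrees out of level (value of joint switch above 1.1 rad and (value of joint cradle below -0.026 rad or value of joint cradle above 0.026 rad)).
It fails at once if a bystander (wrench, carton, spray can or socket) is pushed out of place (distance of any of wrench, carton, spray_can, socket from where it was at the start of the episode above 0.03 m).
It also fails if it takes over 61 s, if anything falls off the work surface, if the arm or the gripper's body presses on something with over 40 N, if the wrist force passes 120 N, or if a joint passes its speed limit or range.

ROBOT

A 7-joint arm with a two-finger parallel gripper is mounted at the origin on the work surface. World frame = base frame: x ahead of the robot, y to its left, z up, the work surface at z = 0. Lengths are in m, angles in degrees, forces in N, time in s.
With the tool pointing down it reaches from about 0.4 to 0.85 m from the base axis. Payload 4.5 kg.
Tool frame: the origin (TCP) lies on the centre line of the jaws, within the pads' length; the fingertips stand 25 mm ahead of it and the grasp point (between the pads) lies 6 mm ahead of it (robot.tip_reach is the distance from the TCP to the fingertips, in m); z points along the fingers, y is the direction in which the jaws open and shut (so a half turn about z gives the same grasp; the last joint's range is limited). The gripper opens to 88 mm and grips with 3 to 60 N. Pads are 18 mm wide; open, the fingers measure 123 mm over their backs; the gripper's body (75 mm by 187 mm) begins 45 mm behind the grasp point.
Start: joints at [65.191, 39.483, -11.15, 89.685, 9.013, 51.709, -12.324], TCP at [0.281, -0.558, 0.264] pointing down, gripper open.
Joint ranges: [-172.22, 172.22], [-26.19, 119.32], [-84.43, 86.54], [7.71, 146.69], [-57.33, 237.33], [2.42, 119.75], [-152.13, 152.13]. Speed limits (degrees/s): [147.25, 147.25, 180, 180, 180, 180, 180].

INTERFACE

Orientations are given as a 3x3 rotation matrix whose columns are the frame's x, y, z axes.
In Python, from plant import robot, eyes gives the robot as it stands. The module is installed in compiled form; this text tells all that it offers.
- The arm moves only by the tool step_arm, never from a script. Its argument "increments" is a list of rows, each an object with "travel": the shift along the tool's x, y, z in mm, a list of three; "roll": the turn about the tool's z in rad. A call has 1 to 5 rows; each row is the pose to reach, as a shift and turn from the pose commanded when the call began, along the tool's axes at that moment; what a row does not reach only later rows make up. A row lasts 1/12 s, in which the tool goes at most 41.7 mm and 7.16 degrees, less where a joint would pass 70% of its speed; a pose out of reach is approached as far as the arm can. A call with a gripper value outside its range is refused whole. "grip" is the opening, from 0 (shut) to 1 (fully open), set as the call begins (left out, the last holds). The fingers move at their own pace and stop on an object; "grip_force" is the grip in N (left out, the last holds). Time passes only in rows, so rows that repeat a pose let the fingers close. It gives the time, the measured TCP pose, the force and the opening at its end, in the units of the state.
- robot.state(): the state, without advancing time (a new reading comes with each control period).
- eyes.camera(name): name is "scene" or "side" or "wrist"; returns (picture, depth): 384x512x3 uint8, blue, green, red; 384x512 float32, m along the optical axis (not along the pixel's ray), 0 where there is no reading.
- eyes.calibration(name): a dict with "camera_matrix" (3x3 intrinsics, pixels), "view" (4x4, takes a point from world to camera coordinates); the wrist camera has in their place "hand_eye" (4x4, takes a point from camera to tool coordinates, whose origin is the TCP and whose axes are the flange's). Camera axes: x right, y up, looking along -z (the intrinsics and any distortion apply to the point x, -y, -z); pixel columns grow to the right and rows downward; lengths in m; the calibration is good to about 2 mm. A picture is of the moment at which its call begins: read the wrist's pose just before it. calibration takes no time and is no camera call.
- robot.job_done(): hands the job in, once; it reports no verdict.
The state is a dict: "time_s": time; "qpos": joint angles; "dq": joint speeds; "joint_torque": joint torques, N m; "tool_pos": TCP position; "tcp_rot": TCP orientation; "ft_force": force on the tool from outside, world axes, zero at the start; "wrist_torque": the same for the moment, N m; "gripper_width": finger opening in m.
Only numpy, scipy, OpenCV 4.12 (cv2) and the standard library are available. Lean on these libraries where they do the work, as an engineer would, in place of code of your own. Each camera call takes 0.05 s, during which the arm holds its last target.

## Working session

There is one attempt and no reset: what is moved stays moved. The work goes in short steps, Python scripts to look and compute and a tool call to move; the robot and the scene stay as the last step left them, time stands still between calls to the robot, and variables do not carry over. Pictures are saved under pics/ and viewed, and the job is handed in when it is done.

Besides the shell and the picture viewer there is one more tool, called by a JSON object that holds its "op" and its "data". step_arm: Moves the arm, as the interface text tells. Its arguments: {"type":"object","properties":{"increments":{"type":"array","items":{"type":"object","properties":{"travel":{"type":"array","items":{"type":"number"}},"roll":{"type":"number"}}}},"grip":{"type":"number"},"grip_force":{"type":"number"}},"required":["increments"]}

```bash
mkdir -p pics; cat > h.py <<'E'
import numpy as np, cv2
from plant import robot, eyes
def save(n,f):
    p,d=eyes.camera(n); cv2.imwrite(f'pics/{f}.png',p); np.save(f'pics/{f}.npy',d); return p,d
def pt(n,u,v,d):
    c=eyes.calibration(n); K=np.array(c['camera_matrix']); V=np.array(c['view'])
    p=np.array([(u-K[0,2])/K[0,0]*d,-(v-K[1,2])/K[1,1]*d,-d,1]); return (np.linalg.inv(V)@p)[:3]
def ray(n,u,v,z):
    a=pt(n,u,v,0.0); b=pt(n,u,v,1.0); t=(z-a[2])/(b[2]-a[2]); return a+t*(b-a)
E
python3 - <<'E'
from h import *
s=robot.state(); print(s)
for n in ['scene','side']: 
    save(n,n+'0'); c=eyes.calibration(n); print(n,c)
print(eyes.calibration('wrist'),robot.tip_reach)
E
```

```text
{'time_s': 0.0, 'qpos': array([ 65.19005865,  39.53211897, -11.14485867,  89.7444057 ,
         9.012775  ,  51.70856359, -12.32404577]), 'dq': array([ 1.24331335e-01, -1.56357253e-02, -5.29431642e-05,  8.21270323e-02,
       -7.26398582e-02,  7.97916396e-02,  6.88247020e-02]), 'joint_torque': array([ 1.25112238e-04, -5.27569091e+01, -1.26703631e+00, -1.53426558e+01,
       -5.26219199e-02,  6.56638818e-03,  1.99475012e-04]), 'tool_pos': array([ 0.28097647, -0.55763291,  0.26292376]), 'tcp_rot': array([[ 8.92965495e-01,  4.50124168e-01, -9.26629058e-04],
       [ 4.50125102e-01, -8.92964169e-01,  1.54464995e-03],
       [-1.32162272e-04, -1.79641811e-03, -9.99998378e-01]]), 'ft_force': array([-0.03797346, -0.30185822, -0.67661049]), 'wrist_torque': array([0.02046366, 0.01532779, 0.00625781]), 'gripper_width': 0.08830596799618373}
scene {'camera_matrix': array([[469.67663109,   0.        , 260.5987378 ],
       [  0.        , 469.67663109, 184.93913982],
       [  0.        ,   0.        ,   1.        ]]), 'view': array([[ 0.67049494,  0.74174785, -0.0157054 , -0.37957639],
       [-0
[... 439 characters left out ...]
26, -0.74703581,  0.65189085, -0.15531066],
       [-0.08763983,  0.64624435,  0.75808146, -1.13447634],
       [ 0.        ,  0.        ,  0.        ,  1.        ]])}
{'camera_matrix': array([[276.97358806,   0.        , 254.59667006],
       [  0.        , 276.97358806, 189.4914077 ],
       [  0.        ,   0.        ,   1.        ]]), 'hand_eye': array([[-1.61904036e-04,  9.63734587e-01,  2.66862547e-01,
         6.78849717e-02],
       [ 9.99999230e-01,  4.84365844e-04, -1.14252153e-03,
         1.02748086e-04],
       [-1.23034662e-03,  2.66862156e-01, -9.63733924e-01,
        -1.19596394e-01],
       [ 0.00000000e+00,  0.00000000e+00,  0.00000000e+00,
         1.00000000e+00]])} 0.025
```

View pics/scene0.png

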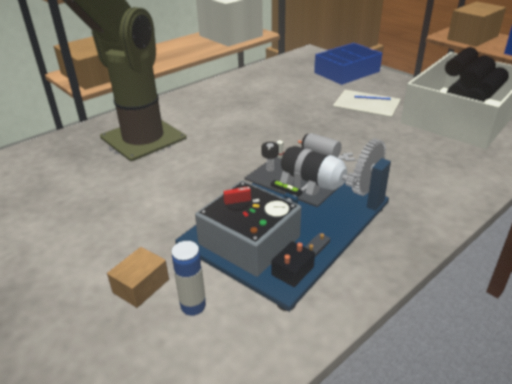

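View pics/side0.png

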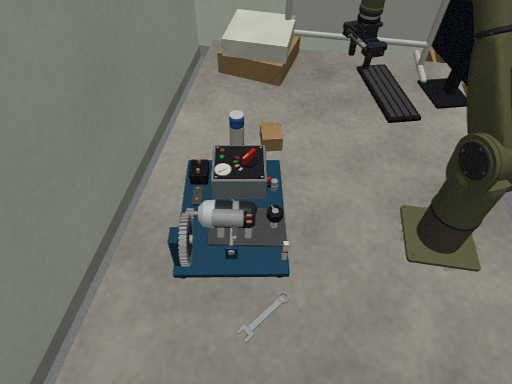

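The scene view shows the knob at about (270,150) and the red bar at about (237,196). In the side view they are at (275,213) and (249,157). Next I'll measure them by colour masks and height planes.

```bash
python3 - <<'E'
from h import *
a=cv2.imread('pics/scene0.png'); b=cv2.imread('pics/side0.png')
def crop(im,x,y,w,h,k): return cv2.resize(im[y:y+h,x:x+w],None,fx=k,fy=k,interpolation=cv2.INTER_CUBIC)
cv2.imwrite('pics/sc_crop.png',crop(a,180,125,130,100,6)); cv2.imwrite('pics/si_crop.png',crop(b,170,140,130,100,6))
for n,im,(x0,y0,x1,y1) in [('scene',a,(215,180,260,210)),('side',b,(230,140,270,175))]:
    m=((im[...,2]>110)&(im[...,1]<70)&(im[...,0]<70)).astype(np.uint8); m2=np.zeros_like(m); m2[y0:y1,x0:x1]=m[y0:y1,x0:x1]
    k,l,st,c=cv2.connectedComponentsWithStats(m2); i=1+st[1:,4].argmax(); print(n,'red',c[i],st[i],ray(n,*c[i],.148))
for n,im,(x0,y0,x1,y1) in [('scene',a,(258,138,282,162)),('side',b,(264,202,288,226))]:
    m=(im.max(2)<55).astype(np.uint8); m2=np.zeros_like(m); m2[y0:y1,x0:x1]=m[y0:y1,x0:x1]
    k,l,st,c=cv2.connectedComponentsWithStats(m2); i=1+st[1:,4].argmax(); print(n,'knob',c[i],st[i],ray(n,*c[i],.134))
# base plate from side: blue mask corners
m=((b[...,0]>b[...,2]*1.8)&(b[...,0]>60)).astype(np.uint8); m[:155]=0;m[280:]=0;m[:,:165]=0;m[:,295:]=0
c,_=cv2.findContours(m,0,2); c=np.vstack(c); r=cv2.minAreaRect(c); print(r)
hull=cv2.convexHull(c); e=cv2.approxPolyDP(hull,5,True)[:,0]; 
for p in e: print(p,ray('side',*p,.032))
E
```

```text
scene red [236.36298932 195.48398577] [224 188  27  15 281] [ 0.60715722 -0.10367516  0.148     ]
side red [249.10869565 152.73913043] [242 148  14  12  46] [ 0.60537197 -0.11414612  0.148     ]
scene knob [272.375 152.875] [271 151   3   5   8] [0.51601433 0.08765906 0.134     ]
side knob [274.53465347 214.32178218] [266 205  18  18 202] [0.49925127 0.09793978 0.134     ]
((227.53753662109375, 217.4290008544922), (113.83680725097656, 119.69529724121094), 89.26547241210938)
[288 273] [0.44187893 0.21364059 0.032     ]
[174 274] [0.74739059 0.26795203 0.032     ]
[168 240] [0.796331   0.16647857 0.032     ]
[189 161] [ 0.82278119 -0.15545095  0.032     ]
[278 160] [ 0.51835054 -0.21428904  0.032     ]
```

View pics/sc_crop.png

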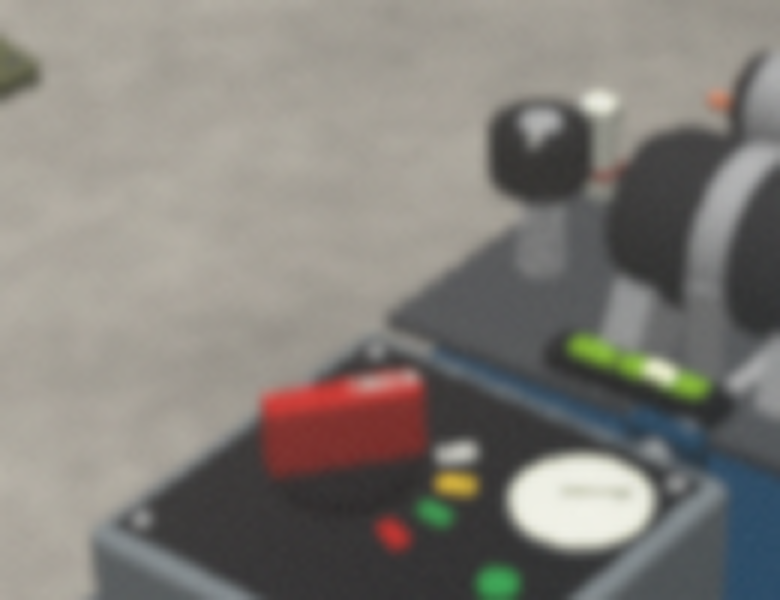

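View pics/si_crop.png

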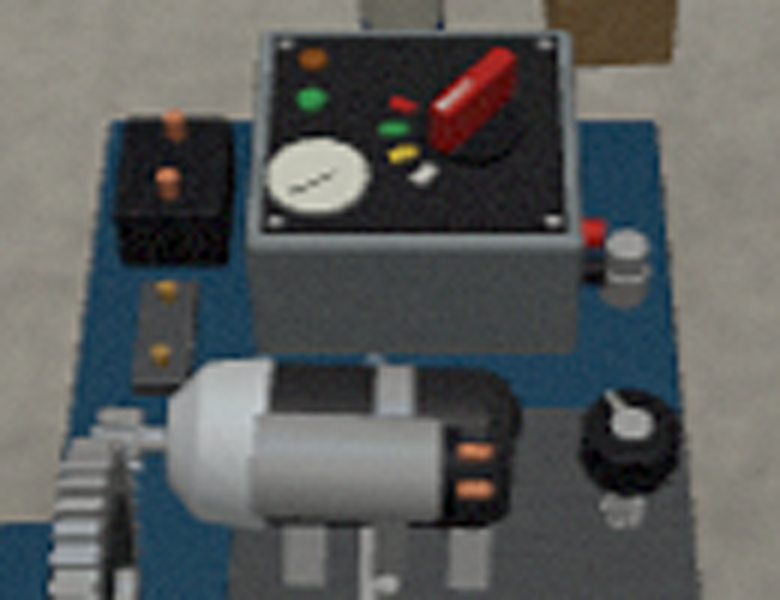

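The knob is at about (0.499, 0.097) and the switch at about (0.604, -0.10), with the bench turned about 0.18 rad. Next I'll move above it for a wrist view.

{"op": "step_arm", "data": {"increments": [{"travel":[31,-24,-5]},{"travel":[62,-48,-10]},{"travel":[93,-72,-15]},{"travel":[124,-96,-20]},{"travel":[155,-120,-25]}], "grip": 0.7}}

```text
invalid input at $.increments[0]: expected keys travel, roll
```

{"op": "step_arm", "data": {"increments": [{"travel":[31,-24,-5]},{"travel":[62,-48,-10]},{"travel":[93,-72,-15]},{"travel":[124,-96,-20]},{"travel":[155,-120,-25]}]}}

```text
invalid input at $.increments[0]: expected keys travel, roll
```

{"op": "step_arm", "data": {"increments": [{"travel":[31,-24,-5]},{"travel":[62,-48,-10]},{"travel":[93,-72,-15]},{"travel":[124,-96,-20]},{"travel":[155,-120,-25]}]}}

```text
invalid input at $.increments[0]: expected keys travel, roll
```

{"op": "step_arm", "data": {"increments": [{"travel":[20,-12,0]},{"travel":[27,-17,0]},{"travel":[27,-17,0]},{"travel":[27,-17,0]}]}}

```text
invalid input at $.increments[0]: expected keys travel, roll
```

```bash
python3 - <<'E'
from h import *
s=robot.state(); print(s['time_s'],s['qpos'],s['tool_pos'],s['tcp_rot'])
np.savez('pics/w1.npz',p=s['tool_pos'],R=s['tcp_rot']); save('wrist','w1')
E
```

```text
0.1 [ 65.19178581  39.52959115 -11.14531503  89.73652107   9.01316758
  51.71183619 -12.32539855] [ 0.28098811 -0.55769199  0.26298819] [[ 8.92992631e-01  4.50070446e-01 -8.68357185e-04]
 [ 4.50071265e-01 -8.92991490e-01  1.43377036e-03]
 [-1.30137912e-04 -1.67116898e-03 -9.99998595e-01]]
```

View pics/w1.png

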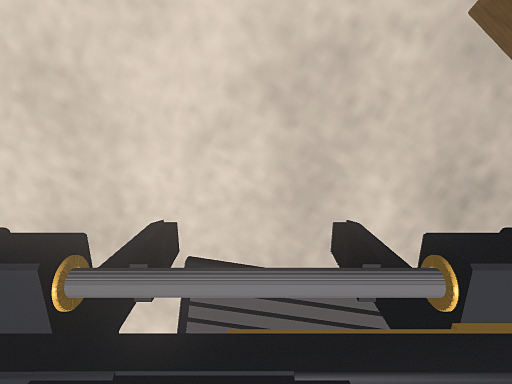

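The moves were refused because each row needs a roll key. The camera looks ahead along tool +x, so I'll stop a little short of the bench.

{"op": "step_arm", "data": {"increments": [{"travel":[26,-24,-6],"roll":0},{"travel":[52,-48,-12],"roll":0},{"travel":[78,-72,-18],"roll":0},{"travel":[104,-96,-24],"roll":0},{"travel":[130,-120,-30],"roll":0}], "grip": 0.7}}

```text
time_s: 0.57
tool_pos: [0.3435, -0.3908, 0.2938]
tcp_rot: [[0.893, 0.45, -0.0], [0.45, -0.893, 0.0], [-0.0, -0.0, -1.0]]
ft_force: [1.5, -0.3, 0.1]
gripper_width: 0.0615
```

{"op": "step_arm", "data": {"increments": [{"travel":[26,-24,-6],"roll":0},{"travel":[52,-48,-12],"roll":0},{"travel":[78,-72,-18],"roll":0},{"travel":[104,-96,-24],"roll":0},{"travel":[130,-120,-30],"roll":0}]}}

```text
time_s: 0.98
tool_pos: [0.4056, -0.2251, 0.324]
tcp_rot: [[0.893, 0.45, -0.0], [0.45, -0.893, 0.0], [-0.0, -0.0, -1.0]]
ft_force: [1.3, -0.0, 0.1]
gripper_width: 0.0618
```

{"op": "step_arm", "data": {"increments": [{"travel":[26,-24,-6],"roll":0},{"travel":[52,-48,-12],"roll":0},{"travel":[78,-72,-18],"roll":0},{"travel":[104,-96,-24],"roll":0},{"travel":[126,-120,-30],"roll":0}]}}

```text
time_s: 1.4
tool_pos: [0.4646, -0.0608, 0.354]
tcp_rot: [[0.893, 0.451, 0.0], [0.451, -0.893, 0.0], [0.001, 0.0, -1.0]]
ft_force: [0.2, 0.8, 0.3]
gripper_width: 0.0613
```

{"op": "step_arm", "data": {"increments": [{"travel":[0,0,0],"roll":0},{"travel":[0,0,0],"roll":0}]}}

```text
time_s: 1.57
tool_pos: [0.4644, -0.061, 0.3539]
tcp_rot: [[0.891, 0.454, 0.001], [0.454, -0.891, 0.0], [0.001, -0.0, -1.0]]
ft_force: [0.2, -0.5, -0.2]
gripper_width: 0.0617
```

```bash
python3 - <<'E'
from h import *
s=robot.state(); print(s['time_s'],s['qpos'],s['tool_pos'],s['tcp_rot'],abs(s['dq']).max())
np.savez('pics/w1.npz',p=s['tool_pos'],R=s['tcp_rot']); save('wrist','w2')
E
```

```text
1.5667 [ 11.67888403  21.14587181 -14.01914001 108.2018571    6.39520679
  51.371868   -68.41021405] [ 0.46436412 -0.06100223  0.35386362] [[ 8.90852027e-01  4.54293274e-01  5.35337831e-04]
 [ 4.54293121e-01 -8.90852182e-01  3.87449020e-04]
 [ 6.52922359e-04 -1.01959451e-04 -9.99999782e-01]] 3.1596334060481985
```

View pics/w2.png

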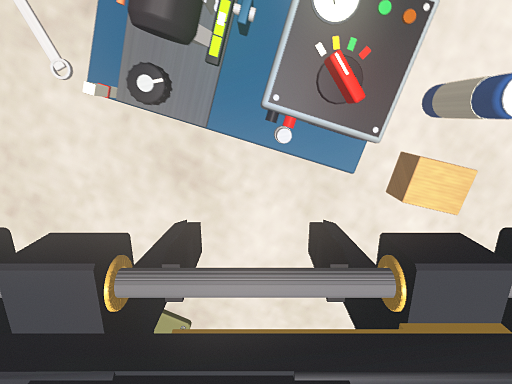

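The wrist view shows the knob at about (149,84), the red bar at about (345,76) and the vial around (215,30). Next I'll measure them.

```bash
cat >> h.py <<'E'
def wray(u,v,z,p,R):
    c=eyes.calibration('wrist'); K=np.array(c['camera_matrix']); H=np.array(c['hand_eye'])
    T=np.eye(4); T[:3,:3]=R; T[:3,3]=p; M=T@H
    d=M[:3,:3]@np.array([(u-K[0,2])/K[0,0],-(v-K[1,2])/K[1,1],-1]); o=M[:3,3]; return o+(z-o[2])/d[2]*d
E
python3 - <<'E'
from h import *
f=np.load('pics/w1.npz'); p,R=f['p'],f['R']; im=cv2.imread('pics/w2.png')
cv2.imwrite('pics/w2c.png',cv2.resize(im[0:130,80:420],None,fx=2.3,fy=2.3,interpolation=cv2.INTER_CUBIC))
cv2.imwrite('pics/w2v.png',cv2.resize(im[0:80,180:280],None,fx=7,fy=7,interpolation=cv2.INTER_CUBIC))
m=((im[...,2]>130)&(im[...,1]<60)&(im[...,0]<60)).astype(np.uint8); m[:, :323]=0; m[:50]=0
m[:60,358:]=0
k,l,st,c=cv2.connectedComponentsWithStats(m); i=1+st[1:,4].argmax(); print('red',c[i],st[i],wray(*c[i],.15,p,R))
x0,y0,x1,y1=110,50,185,118
print('knob guess',wray(149,84,.143,p,R))
g=((im.max(2)<42)).astype(np.uint8)
mm=np.zeros_like(g); mm[y0:y1,x0:x1]=g[y0:y1,x0:x1]
k,l,st,c=cv2.connectedComponentsWithStats(mm); i=1+st[1:,4].argmax(); print(st[i],c[i]); ys,xs=np.where(l==i); (cx,cy),r=cv2.minEnclosingCircle(np.c_[xs,ys].astype(np.float32)); print(cx,cy,r,wray(cx,cy,.14,p,R))
# box corner screws / frame
for uv in [(276,97),(376,129)]: print('screw',wray(*uv,.122,p,R))
d=np.load('pics/w2.npy'); print(d[84,149],d[70,340])
E
```

```text
red [339.19505495  81.31043956] [325  57  32  46 364] [ 0.59678797 -0.09791211  0.15      ]
knob guess [0.49917112 0.08891651 0.143     ]
[152  64   1   1   1] [152.  64.]
152.0 64.0 9.999999747378752e-05 [0.51997333 0.09461278 0.14      ]
screw [ 0.55327405 -0.04519995  0.122     ]
screw [ 0.57641614 -0.17372657  0.122     ]
0.3079073 0.29103237
```

View pics/w2c.png

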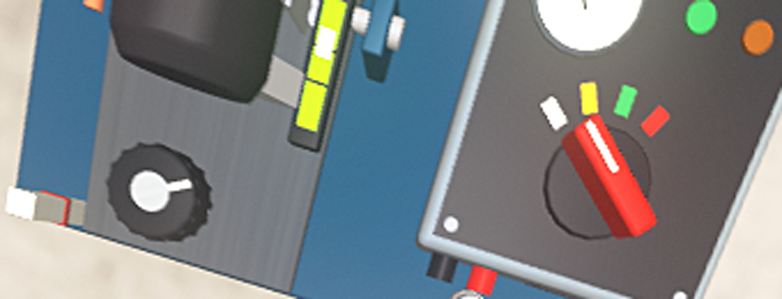

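View pics/w2v.png

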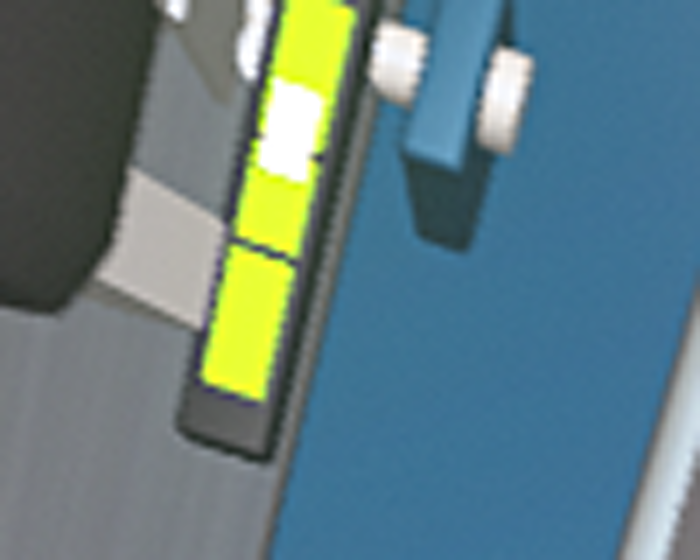

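```bash
python3 - <<'E'
from h import *
f=np.load('pics/w1.npz'); p,R=f['p'],f['R']
print('knob top',wray(145.2,83,.146,p,R), 'scene top',ray('scene',540/6+180,127/6+125,.146),'scene mid',ray('scene',270.2,150,.134))
print('side top', ray('side',170+632/6,140+424/6,.146), 'side mid',ray('side',170+630/6,140+440/6,.134))
# bar top: corners in crop
c=[(563,137),(603,113),(657,222),(635,238)]
q=np.array([wray(80+x/2.3,y/2.3,.16,p,R) for x,y in c]); print(q, q[:2].mean(0)); 
# index/marks on box top
for n,uv in dict(screw1=(450,223),white=(553,113),yel=(589,98),grn=(625,101),red=(656,121)).items(): print(n,wray(80+uv[0]/2.3,uv[1]/2.3,.122,p,R))
# scene red bar top: corners in crop
qq=np.array([ray('scene',180+x/6,125+y/6,.16) for x,y in [(262,398),(275,408),(427,385),(405,370)]]);print(qq,qq.mean(0))
qq=np.array([ray('side',170+x/6,140+y/6,.16) for x,y in [(430,97),(440,122),(518,65),(495,47)]]);print(qq,qq.mean(0))
E
```

```text
knob top [0.49846634 0.09196398 0.146     ] scene top [0.50287536 0.09190973 0.146     ] scene mid [0.50211988 0.09323481 0.134     ]
side top [0.49824757 0.09422154 0.146     ] side mid [0.49839171 0.09437577 0.134     ]
[[ 0.60583566 -0.07131569  0.16      ]
 [ 0.62247484 -0.08220559  0.16      ]
 [ 0.59441056 -0.12923492  0.16      ]
 [ 0.58368825 -0.12393622  0.16      ]] [ 0.61415525 -0.07676064  0.16      ]
screw1 [ 0.55312748 -0.04480285  0.122     ]
white [ 0.62289735 -0.06611831  0.122     ]
yel [ 0.63694694 -0.07865866  0.122     ]
grn [ 0.64396778 -0.09541095  0.122     ]
red [ 0.64332134 -0.11423699  0.122     ]
[[ 0.590176   -0.12380398  0.16      ]
 [ 0.59802328 -0.12420986  0.16      ]
 [ 0.62427198 -0.07624415  0.16      ]
 [ 0.6119403  -0.07590761  0.16      ]] [ 0.60610289 -0.1000414   0.16      ]
[[ 0.62325056 -0.08325094  0.16      ]
 [ 0.61517465 -0.06663383  0.16      ]
 [ 0.58291018 -0.11408979  0.16      ]
 [ 0.59665961 -0.1252461   0.16      ]] [ 0.60449875 -0.09730517  0.16      ]
```

The wrist view puts the bubble about 11.5 mm towards the back, so the jack is near -2.2 rad. The knob is at (0.499, 0.093) and the switch at (0.604, -0.099). Next I'll go above the knob, pre-rolled anticlockwise.

{"op": "step_arm", "data": {"increments": [{"travel":[20,-24,20],"roll":-0.12},{"travel":[40,-48,40],"roll":-0.24},{"travel":[60,-72,60],"roll":-0.36},{"travel":[80,-96,80],"roll":-0.48},{"travel":[101,-121,100],"roll":-0.6}]}}

```text
time_s: 2.03
tool_pos: [0.4998, 0.0889, 0.2524]
tcp_rot: [[0.482, 0.876, -0.001], [0.876, -0.482, -0.002], [-0.002, 0.0, -1.0]]
ft_force: [0.1, -0.8, -0.0]
gripper_width: 0.0615
```

{"op": "step_arm", "data": {"increments": [{"travel":[0,0,0],"roll":-0.12},{"travel":[0,0,0],"roll":-0.24},{"travel":[0,0,0],"roll":-0.36},{"travel":[0,0,0],"roll":-0.48},{"travel":[0,0,0],"roll":-0.6}]}}

```text
time_s: 2.45
tool_pos: [0.4996, 0.0879, 0.2531]
tcp_rot: [[-0.098, 0.995, -0.001], [0.995, 0.098, -0.002], [-0.002, -0.001, -1.0]]
ft_force: [0.1, -0.6, -0.9]
gripper_width: 0.0616
```

{"op": "step_arm", "data": {"increments": [{"travel":[0,0,0],"roll":-0.12},{"travel":[0,0,0],"roll":-0.24},{"travel":[0,0,0],"roll":-0.36},{"travel":[0,0,0],"roll":-0.48},{"travel":[0,0,0],"roll":-0.6}]}}

```text
time_s: 2.87
tool_pos: [0.4997, 0.0877, 0.2531]
tcp_rot: [[-0.643, 0.766, -0.001], [0.766, 0.643, -0.002], [-0.001, -0.002, -1.0]]
ft_force: [-0.4, -0.1, 0.7]
gripper_width: 0.0615
```

{"op": "step_arm", "data": {"increments": [{"travel":[0,0,0],"roll":-0.12},{"travel":[0,0,0],"roll":-0.24},{"travel":[0,0,0],"roll":-0.36},{"travel":[0,0,0],"roll":-0.48},{"travel":[0,0,0],"roll":-0.6}]}}

```text
time_s: 3.28
tool_pos: [0.4997, 0.0877, 0.253]
tcp_rot: [[-0.963, 0.269, -0.001], [0.269, 0.963, -0.002], [0.001, -0.002, -1.0]]
ft_force: [0.5, 0.2, -0.2]
gripper_width: 0.0616
```

{"op": "step_arm", "data": {"increments": [{"travel":[0,0,0],"roll":-0.12},{"travel":[0,0,0],"roll":-0.24},{"travel":[0,0,0],"roll":-0.36},{"travel":[0,0,0],"roll":-0.41},{"travel":[0,0,0],"roll":-0.41}]}}

```text
time_s: 3.7
tool_pos: [0.4996, 0.0879, 0.2528]
tcp_rot: [[-0.991, -0.132, -0.002], [-0.132, 0.991, -0.002], [0.002, -0.001, -1.0]]
ft_force: [0.2, 0.1, 0.7]
gripper_width: 0.0614
```

```bash
python3 - <<'E'
from h import *
s=robot.state(); print(s['time_s'],s['qpos'],s['tool_pos'],s['tcp_rot'].round(3),s['gripper_width'])
d=np.array([.499,.093,.157])-s['tool_pos']; print('to go, tool mm',1000*s['tcp_rot'].T@d)
np.savez('pics/w3.npz',p=s['tool_pos'],R=s['tcp_rot']); save('wrist','w3')
E
```

```text
3.7 [ 18.16791821  41.26291392 -57.04718251 109.1017265   42.97557105
  54.32528062  37.95016111] [0.49964437 0.0878764  0.25275829] [[-0.991 -0.132 -0.002]
 [-0.132  0.991 -0.002]
 [ 0.002 -0.001 -1.   ]] 0.06138965246499355
to go, tool mm [-0.22513476  5.28808333 95.75124653]
```

View pics/w3.png

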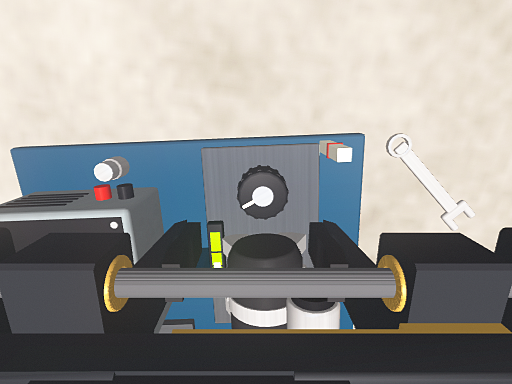

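```bash
python3 - <<'E'
from h import *
f=np.load('pics/w3.npz'); p,R=f['p'],f['R']
k=wray(262.5,196,.146,p,R); print(k); print(1000*R.T@(np.array([k[0],k[1],.157])-p))
im=cv2.imread('pics/w3.png');cv2.imwrite('pics/w3c.png',cv2.resize(im[140:280,190:340],None,fx=4,fy=4,interpolation=cv2.INTER_CUBIC))
E
```

```text
[0.49818265 0.09377863 0.146     ]
[ 0.48184773  6.16814126 95.75146995]
```

View pics/w3c.png

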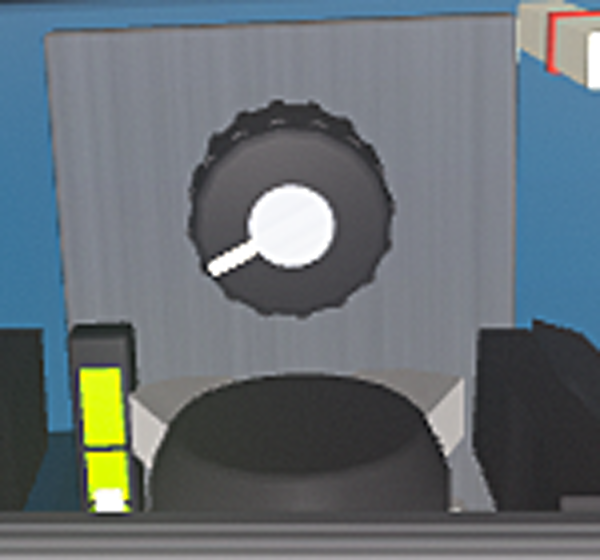

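The white cap centre is at about (262,196), which puts the knob at (0.498, 0.094). I'll descend with a 6 mm shift along tool y and then close.

{"op": "step_arm", "data": {"increments": [{"travel":[0,6,15],"roll":0},{"travel":[0,6,45],"roll":0},{"travel":[0,6,75],"roll":0},{"travel":[0,6,93],"roll":0},{"travel":[0,6,95],"roll":0}]}}

```text
time_s: 4.17
tool_pos: [0.4972, 0.0941, 0.1556]
tcp_rot: [[-0.991, -0.132, -0.006], [-0.132, 0.991, -0.003], [0.006, -0.003, -1.0]]
ft_force: [-0.7, -0.7, 0.5]
gripper_width: 0.0619
```

{"op": "step_arm", "data": {"increments": [{"travel":[0,0,0],"roll":0},{"travel":[0,0,0],"roll":0},{"travel":[0,0,0],"roll":0},{"travel":[0,0,0],"roll":0},{"travel":[0,0,0],"roll":0}], "grip": 0.3, "grip_force": 12}}

```text
time_s: 4.58
tool_pos: [0.4998, 0.0946, 0.1596]
tcp_rot: [[-0.991, -0.133, 0.002], [-0.133, 0.991, -0.003], [-0.002, -0.004, -1.0]]
ft_force: [1.7, -5.8, 3.5]
gripper_width: 0.0435
```

Gripped at 43.5 mm. Now turn clockwise by about 2.2 rad.

{"op": "step_arm", "data": {"increments": [{"travel":[0,0,0],"roll":0.1},{"travel":[0,0,0],"roll":0.2},{"travel":[0,0,0],"roll":0.3},{"travel":[0,0,0],"roll":0.4},{"travel":[0,0,0],"roll":0.5}]}}

```text
time_s: 5.0
tool_pos: [0.4998, 0.0942, 0.1596]
tcp_rot: [[-0.932, 0.363, 0.002], [0.363, 0.932, -0.004], [-0.003, -0.003, -1.0]]
ft_force: [0.7, -6.6, 3.1]
gripper_width: 0.0436
```

{"op": "step_arm", "data": {"increments": [{"travel":[0,0,0],"roll":0.1},{"travel":[0,0,0],"roll":0.2},{"travel":[0,0,0],"roll":0.3},{"travel":[0,0,0],"roll":0.4},{"travel":[0,0,0],"roll":0.5}]}}

```text
time_s: 5.42
tool_pos: [0.4995, 0.0938, 0.1596]
tcp_rot: [[-0.643, 0.766, 0.001], [0.766, 0.643, -0.005], [-0.004, -0.002, -1.0]]
ft_force: [0.3, -7.1, 4.1]
gripper_width: 0.0434
```

```bash
python3 - <<'E'
from h import *
s=robot.state(); print(s['time_s'],s['qpos'],s['tool_pos'],s['tcp_rot'].round(3),s['ft_force'],s['wrist_torque'])
a,_=save('scene','s2'); cv2.imwrite('pics/s2c.png',cv2.resize(a[130:220,220:340],None,fx=6,fy=6,interpolation=cv2.INTER_CUBIC))
E
```

```text
5.4167 [  5.06026212  43.93915067 -34.93611545 114.42120327  43.71439985
  35.53845158 -19.50797292] [0.49946133 0.09375205 0.15960801] [[-0.643  0.766  0.001]
 [ 0.766  0.643 -0.005]
 [-0.004 -0.002 -1.   ]] [ 0.31565724 -7.12978618  4.1046232 ] [-1.55861128 -0.16490207  0.10310462]
```

View pics/s2c.png

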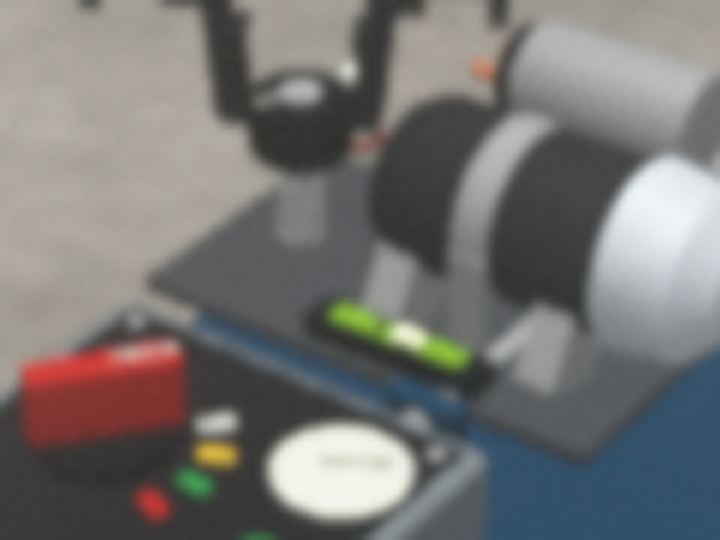

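The bubble is now about 3–6 mm from the middle. I'll turn another 0.8 rad and look again.

{"op": "step_arm", "data": {"increments": [{"travel":[0,0,0],"roll":0.1},{"travel":[0,0,0],"roll":0.2},{"travel":[0,0,0],"roll":0.3},{"travel":[0,0,0],"roll":0.4},{"travel":[0,0,0],"roll":0.5}]}}

```text
time_s: 5.88
tool_pos: [0.4991, 0.0935, 0.1596]
tcp_rot: [[-0.197, 0.98, 0.0], [0.98, 0.197, -0.005], [-0.005, -0.001, -1.0]]
ft_force: [0.4, -7.9, 4.3]
gripper_width: 0.0437
```

{"op": "step_arm", "data": {"increments": [{"travel":[0,0,0],"roll":0.1},{"travel":[0,0,0],"roll":0.2},{"travel":[0,0,0],"roll":0.3},{"travel":[0,0,0],"roll":0.3}]}}

```text
time_s: 6.22
tool_pos: [0.4988, 0.0935, 0.1596]
tcp_rot: [[0.101, 0.995, -0.0], [0.995, -0.101, -0.005], [-0.005, 0.0, -1.0]]
ft_force: [-0.2, -7.5, 4.6]
gripper_width: 0.0439
```

```bash
python3 - <<'E'
from h import *
s=robot.state(); print(s['time_s'],s['qpos'],s['tool_pos'],s['tcp_rot'].round(3),s['ft_force'],s['wrist_torque'])
a,_=save('scene','s3'); b=cv2.resize(a[165:200,260:310],None,fx=14,fy=14,interpolation=cv2.INTER_CUBIC); cv2.imwrite('pics/s3c.png',b)
w,_=save('wrist','w4')
E
```

```text
6.2167 [ -2.26691939  41.63496987 -22.3783499  114.84872048  31.43184825
  29.56905114 -53.18871844] [0.49879283 0.09354306 0.15961531] [[ 0.101  0.995 -0.   ]
 [ 0.995 -0.101 -0.005]
 [-0.005  0.    -1.   ]] [-0.24104078 -7.48695456  4.60623714] [-1.60862777  0.17880977 -0.03086702]
```

View pics/s3c.png

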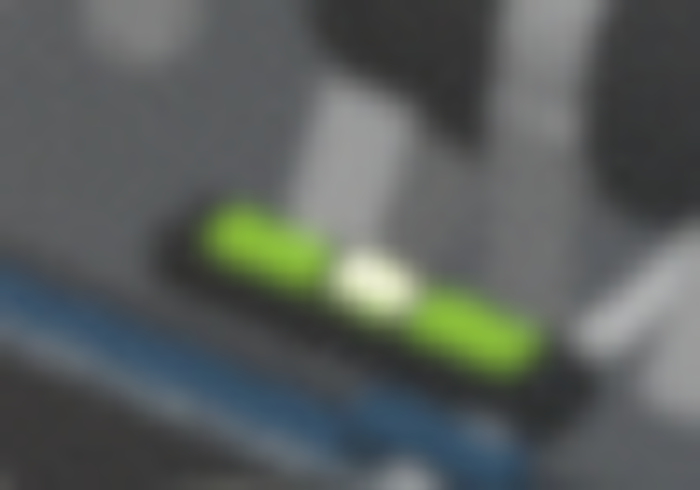

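View pics/w4.png

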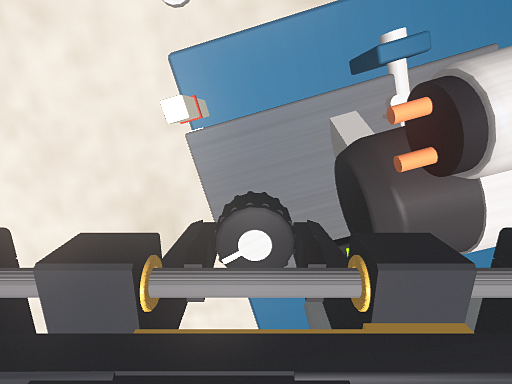

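The bubble looks centred in the scene view. I'll release, lift and check it with the wrist camera on the way to the switch.

{"op": "step_arm", "data": {"increments": [{"travel":[0,0,0],"roll":0},{"travel":[0,0,0],"roll":0},{"travel":[0,0,0],"roll":0},{"travel":[0,0,0],"roll":0}], "grip": 0.65}}

```text
time_s: 6.65
tool_pos: [0.4991, 0.0976, 0.159]
tcp_rot: [[0.093, 0.996, 0.001], [0.996, -0.093, 0.002], [0.002, 0.001, -1.0]]
ft_force: [0.3, 0.1, -0.1]
gripper_width: 0.0571
```

{"op": "step_arm", "data": {"increments": [{"travel":[0,0,-15],"roll":0},{"travel":[0,0,-45],"roll":0},{"travel":[0,0,-80],"roll":0},{"travel":[0,0,-110],"roll":0},{"travel":[0,0,-120],"roll":0}]}}

```text
time_s: 7.07
tool_pos: [0.5005, 0.0982, 0.2827]
tcp_rot: [[0.093, 0.996, 0.007], [0.996, -0.093, 0.003], [0.004, 0.006, -1.0]]
ft_force: [1.0, -0.5, 0.4]
gripper_width: 0.0573
```

{"op": "step_arm", "data": {"increments": [{"travel":[-30,21,0],"roll":0.06},{"travel":[-60,41,0],"roll":0.14},{"travel":[-90,62,0],"roll":0.22},{"travel":[-120,83,0],"roll":0.3},{"travel":[-150,104,0],"roll":0.39}]}}

```text
time_s: 7.48
tool_pos: [0.5888, -0.0639, 0.2782]
tcp_rot: [[0.468, 0.884, -0.001], [0.884, -0.468, 0.0], [0.0, -0.001, -1.0]]
ft_force: [0.8, 0.8, -0.0]
gripper_width: 0.0572
```

```bash
python3 - <<'E'
from h import *
s=robot.state(); print(s['time_s'],s['qpos'],s['tool_pos'],s['tcp_rot'].round(3),s['ft_force'])
np.savez('pics/w5.npz',p=s['tool_pos'],R=s['tcp_rot']); w,_=save('wrist','w5')
print(1000*s['tcp_rot'].T@(np.array([.604,-.099,.28])-s['tool_pos']))
E
```

```text
7.4833 [ 15.85044088  37.25934329 -24.54308341  94.15826122  18.41489075
  52.65466379 -43.47242669] [ 0.58875278 -0.06391351  0.27820068] [[ 0.468  0.884 -0.001]
 [ 0.884 -0.468  0.   ]
 [ 0.    -0.001 -1.   ]] [ 0.81632636  0.76143732 -0.03526413]
[-23.86140907  29.90152312  -1.81906178]
```

View pics/w5.png

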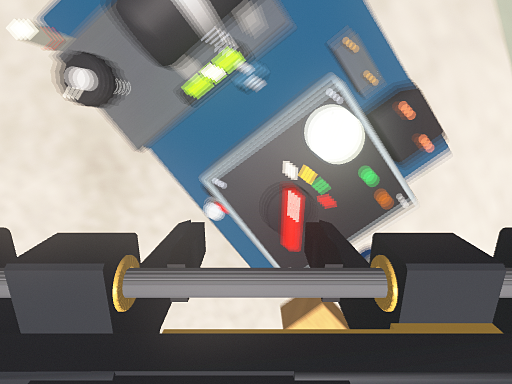

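The picture is blurred because the arm was still moving. I'll move over the switch, settle and look again.

{"op": "step_arm", "data": {"increments": [{"travel":[-10,12,0],"roll":0},{"travel":[-23,29,0],"roll":0},{"travel":[-23,29,0],"roll":0},{"travel":[-23,29,0],"roll":0},{"travel":[-23,29,0],"roll":0}]}}

```text
time_s: 7.95
tool_pos: [0.6028, -0.0948, 0.2783]
tcp_rot: [[0.464, 0.886, -0.001], [0.886, -0.464, 0.001], [0.001, -0.001, -1.0]]
ft_force: [0.1, 0.4, 0.4]
gripper_width: 0.0571
```

```bash
python3 - <<'E'
from h import *
s=robot.state(); print(s['time_s'],s['qpos'],s['tool_pos'],s['tcp_rot'].round(3),s['ft_force'])
np.savez('pics/w6.npz',p=s['tool_pos'],R=s['tcp_rot']); w,_=save('wrist','w6')
cv2.imwrite('pics/w6v.png',cv2.resize(w[40:140,140:260],None,fx=6,fy=6,interpolation=cv2.INTER_CUBIC))
cv2.imwrite('pics/w6s.png',cv2.resize(w[130:270,190:340],None,fx=4,fy=4,interpolation=cv2.INTER_CUBIC))
E
```

```text
7.95 [ 18.42255248  38.69995798 -24.65749678  90.92231426  18.58194594
  54.53768753 -39.97320753] [ 0.60278742 -0.09478677  0.27828783] [[ 0.464  0.886 -0.001]
 [ 0.886 -0.464  0.001]
 [ 0.001 -0.001 -1.   ]] [0.09061516 0.41013087 0.36621703]
```

View pics/w6v.png

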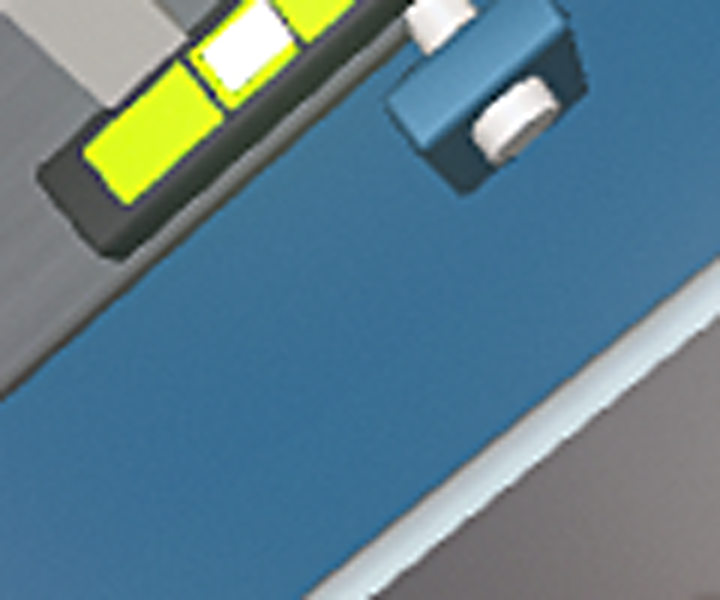

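View pics/w6s.png

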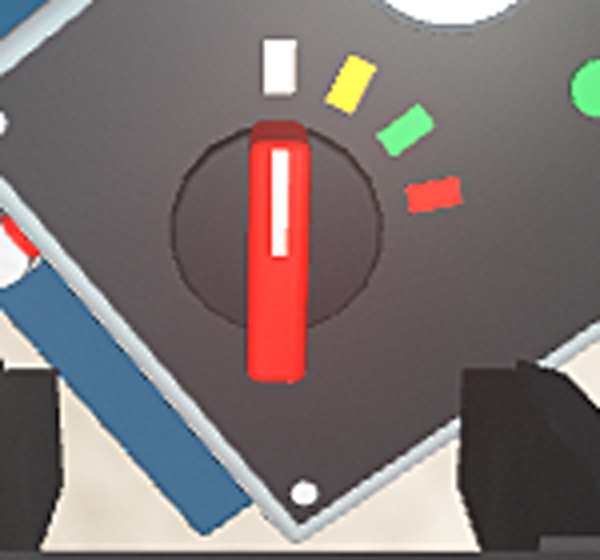

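The bubble lies between the two lines, less than about 1 mm off, so the cradle is level. The bar lines up with tool x, with its top centre at about (259.7,195.5).

```bash
python3 - <<'E'
from h import *
f=np.load('pics/w6.npz'); p,R=f['p'],f['R']
k=wray(259.7,195.5,.16,p,R); print(k); print(1000*R.T@(np.array([k[0],k[1],.155])-p))
k=wray(190+277/4,130+228/4,.130,p,R); print('disc',k)
E
```

```text
[ 0.60497119 -0.10002396  0.16      ]
[ -3.71505909   4.5469839  123.27858248]
disc [ 0.60497604 -0.10017244  0.13      ]
```

{"op": "step_arm", "data": {"increments": [{"travel":[-4,4.5,20],"roll":0},{"travel":[-4,4.5,55],"roll":0},{"travel":[-4,4.5,90],"roll":0},{"travel":[-4,4.5,115],"roll":0},{"travel":[-4,4.5,122],"roll":0}]}}

```text
time_s: 8.42
tool_pos: [0.6029, -0.1004, 0.1531]
tcp_rot: [[0.463, 0.886, -0.006], [0.886, -0.463, 0.001], [-0.002, -0.006, -1.0]]
ft_force: [0.2, -0.4, -0.7]
gripper_width: 0.0575
```

{"op": "step_arm", "data": {"increments": [{"travel":[0,0,0],"roll":0},{"travel":[0,0,0],"roll":0},{"travel":[0,0,0],"roll":0},{"travel":[0,0,0],"roll":0},{"travel":[0,0,0],"roll":0}], "grip": 0, "grip_force": 40}}

```text
time_s: 8.83
tool_pos: [0.6064, -0.1018, 0.1585]
tcp_rot: [[0.465, 0.885, 0.003], [0.885, -0.465, -0.0], [0.001, 0.003, -1.0]]
ft_force: [0.4, 0.3, 1.3]
gripper_width: 0.0259
```

{"op": "step_arm", "data": {"increments": [{"travel":[0,0,0],"roll":0},{"travel":[0,0,0],"roll":0},{"travel":[0,0,0],"roll":0}]}}

```text
time_s: 9.08
tool_pos: [0.6041, -0.1011, 0.1575]
tcp_rot: [[0.465, 0.885, -0.003], [0.885, -0.465, 0.001], [-0.0, -0.003, -1.0]]
ft_force: [-3.9, 2.6, 5.8]
gripper_width: 0.0135
```

```bash
python3 - <<'E'
from h import *
s=robot.state(); print(s['time_s'],s['qpos'],s['tool_pos'],s['tcp_rot'].round(3),s['ft_force'],s['wrist_torque'],s['gripper_width'])
E
```

```text
9.0833 [ 16.78942459  47.38907708 -20.85368843  96.69797324  23.72526675
  40.4854916  -43.93733811] [ 0.60410024 -0.10110169  0.15747869] [[ 0.465  0.885 -0.003]
 [ 0.885 -0.465  0.001]
 [-0.    -0.003 -1.   ]] [-3.87644356  2.61232377  5.80696329] [ 0.40852829  0.94187055 -0.16041035] 0.013542683266830743
```

Gripped at 13.5 mm. Now turn clockwise in stages.

{"op": "step_arm", "data": {"increments": [{"travel":[0,0,0],"roll":0.1},{"travel":[0,0,0],"roll":0.2},{"travel":[0,0,0],"roll":0.3},{"travel":[0,0,0],"roll":0.4},{"travel":[0,0,0],"roll":0.5}], "grip_force": 50}}

```text
time_s: 9.5
tool_pos: [0.6039, -0.1009, 0.1575]
tcp_rot: [[0.835, 0.55, -0.003], [0.55, -0.835, 0.001], [-0.002, -0.003, -1.0]]
ft_force: [-5.0, 2.5, 6.4]
gripper_width: 0.0134
```

{"op": "step_arm", "data": {"increments": [{"travel":[0,0,0],"roll":0.1},{"travel":[0,0,0],"roll":0.2},{"travel":[0,0,0],"roll":0.3},{"travel":[0,0,0],"roll":0.4},{"travel":[0,0,0],"roll":0.5}]}}

```text
time_s: 9.92
tool_pos: [0.6038, -0.1005, 0.1575]
tcp_rot: [[0.997, 0.083, -0.003], [0.083, -0.997, 0.002], [-0.003, -0.002, -1.0]]
ft_force: [-5.4, 3.3, 6.5]
gripper_width: 0.0133
```

```bash
python3 - <<'E'
from h import *
s=robot.state(); R=s['tcp_rot'];print(s['time_s'],s['qpos'],s['tool_pos'],R.round(3),s['ft_force'],s['wrist_torque'],np.arctan2(R[1,0],R[0,0]))
w,_=save('wrist','w7')
E
```

```text
9.9167 [  8.01983167  46.26132906  -5.06769157  97.22731026   5.93565193
  36.97434407 -85.49082816] [ 0.60376884 -0.10052135  0.15748138] [[ 0.997  0.083 -0.003]
 [ 0.083 -0.997  0.002]
 [-0.003 -0.002 -1.   ]] [-5.44816829  3.29719231  6.47759984] [0.60803406 1.10211477 0.17469978] 0.08305874054240754
```

View pics/w7.png

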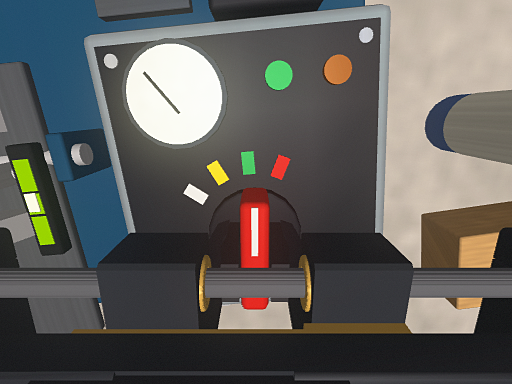

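The bar points just past green, at about 1.0 rad, and the bubble at (32,203) is between its lines. On to START, with a slight overdrive.

{"op": "step_arm", "data": {"increments": [{"travel":[0,0,0],"roll":0.1},{"travel":[0,0,0],"roll":0.2},{"travel":[0,0,0],"roll":0.3},{"travel":[0,0,0],"roll":0.36},{"travel":[0,0,0],"roll":0.4}]}}

```text
time_s: 10.38
tool_pos: [0.6038, -0.1003, 0.1575]
tcp_rot: [[0.951, -0.308, -0.004], [-0.308, -0.951, 0.002], [-0.004, -0.001, -1.0]]
ft_force: [-5.7, 2.0, 7.6]
gripper_width: 0.0137
```

{"op": "step_arm", "data": {"increments": [{"travel":[0,0,0],"roll":0.02},{"travel":[0,0,0],"roll":0.02},{"travel":[0,0,0],"roll":0.02},{"travel":[0,0,0],"roll":0.02},{"travel":[0,0,0],"roll":0.02}]}}

```text
time_s: 10.8
tool_pos: [0.6038, -0.1003, 0.1575]
tcp_rot: [[0.947, -0.322, -0.004], [-0.322, -0.947, 0.002], [-0.004, -0.0, -1.0]]
ft_force: [-4.5, 2.7, 7.2]
gripper_width: 0.0136
```

```bash
python3 - <<'E'
from h import *
s=robot.state(); R=s['tcp_rot'];print(s['time_s'],s['qpos'],s['tool_pos'],R.round(3),s['ft_force'],s['wrist_torque'],np.arctan2(R[1,0],R[0,0]))
w,_=save('wrist','w8')
E
```

```text
10.8 [   4.34342218   46.31555963    1.44579717   97.43211502   -1.88270947
   36.487941   -101.92137003] [ 0.60380059 -0.10027638  0.15749179] [[ 0.947 -0.322 -0.004]
 [-0.322 -0.947  0.002]
 [-0.004 -0.    -1.   ]] [-4.4580302   2.70942094  7.18406158] [0.5923632  1.02884515 1.03549685] -0.3277956541454496
```

View pics/w8.png

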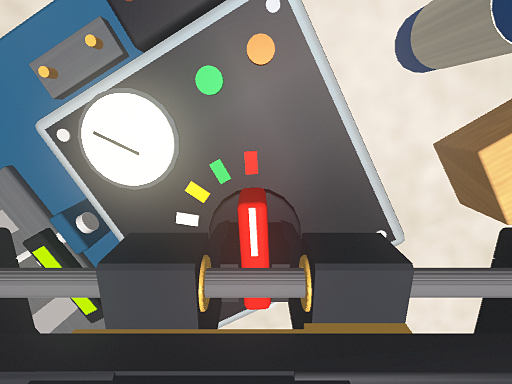

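The bar points at the red mark at (251,163). Wrist moment rose to 1.04 Nm, so it is against the solid stop. Now hold.

{"op": "step_arm", "data": {"increments": [{"travel":[0,0,0],"roll":0},{"travel":[0,0,0],"roll":0},{"travel":[0,0,0],"roll":0},{"travel":[0,0,0],"roll":0},{"travel":[0,0,0],"roll":0}]}}

```text
time_s: 11.27
tool_pos: [0.6038, -0.1003, 0.1575]
tcp_rot: [[0.947, -0.322, -0.004], [-0.322, -0.947, 0.002], [-0.004, -0.0, -1.0]]
ft_force: [-5.3, 2.7, 8.5]
gripper_width: 0.0138
```

{"op": "step_arm", "data": {"increments": [{"travel":[0,0,0],"roll":0},{"travel":[0,0,0],"roll":0},{"travel":[0,0,0],"roll":0},{"travel":[0,0,0],"roll":0},{"travel":[0,0,0],"roll":0}]}}

```text
time_s: 11.68
tool_pos: [0.6038, -0.1003, 0.1575]
tcp_rot: [[0.947, -0.322, -0.004], [-0.322, -0.947, 0.002], [-0.004, -0.0, -1.0]]
ft_force: [-5.2, 2.0, 7.3]
gripper_width: 0.0135
```

{"op": "step_arm", "data": {"increments": [{"travel":[0,0,0],"roll":0},{"travel":[0,0,0],"roll":0},{"travel":[0,0,0],"roll":0},{"travel":[0,0,0],"roll":0},{"travel":[0,0,0],"roll":0}]}}

```text
time_s: 12.1
tool_pos: [0.6038, -0.1003, 0.1575]
tcp_rot: [[0.947, -0.322, -0.004], [-0.322, -0.947, 0.002], [-0.004, -0.0, -1.0]]
ft_force: [-5.4, 2.1, 7.9]
gripper_width: 0.0135
```

```bash
python3 - <<'E'
from h import *
a,_=save('scene','s9'); cv2.imwrite('pics/s9c.png',cv2.resize(a[110:320,90:350],None,fx=2.8,fy=2.8,interpolation=cv2.INTER_CUBIC))
b,_=save('side','d9'); cv2.imwrite('pics/d9c.png',cv2.resize(b[100:350,160:310],None,fx=2.3,fy=2.3,interpolation=cv2.INTER_CUBIC))
s=robot.state(); R=s['tcp_rot'];print(s['time_s'],s['ft_force'],s['wrist_torque'],np.arctan2(R[1,0],R[0,0]))
E
```

```text
12.2 [-4.50534031  1.98111199  8.3185791 ] [0.57732736 1.02322201 1.06036074] -0.3278304873226016
```

View pics/s9c.png

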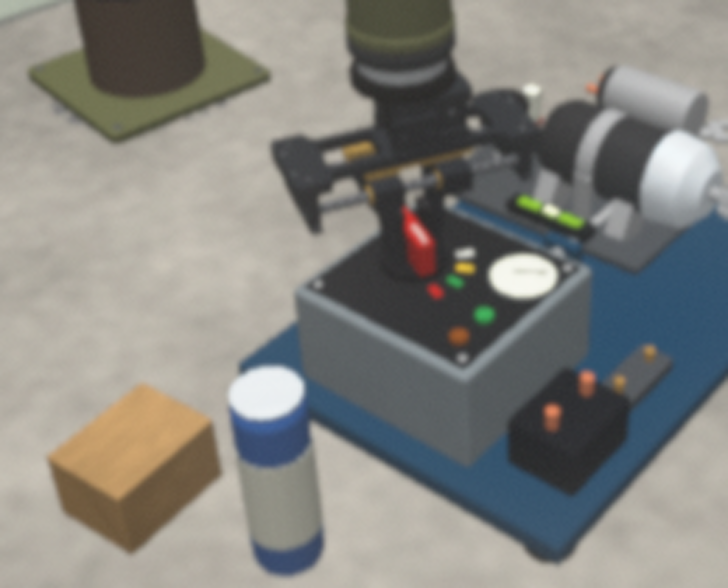

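View pics/d9c.png

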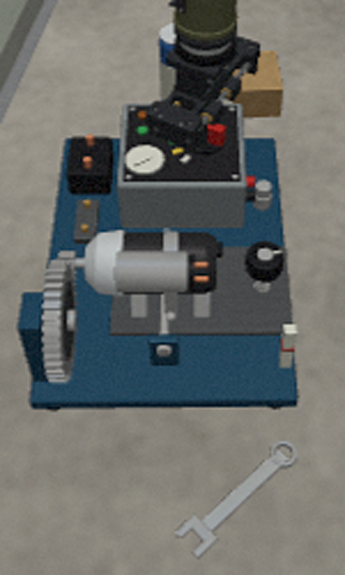

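The bar points at red, the bubble at crop (551,211) is centred, and the bystanders look unmoved. I'm handing the job in.

```bash
python3 -c "
from plant import robot
print(robot.job_done()); s=robot.state(); print(s['time_s'],s['wrist_torque'],s['gripper_width'])"
```

```text
the job is handed in; nothing more can be done
None
the job is handed in; nothing more can be done
```

The job is handed in with the gripper still holding the switch on START. Handing in reports no verdict, so I can't confirm the judged result.

- **Cradle:** I turned the jack knob about 1.8 rad clockwise. In the wrist view the bubble then sat between its lines, about 1 mm off centre (roughly 5 mrad of tilt). It was still between them at about 1.0 rad of switch turn and looked centred in the last scene view.
- **Switch:** I pinched the red bar with about 50 N and turned it about 1.41 rad clockwise, which includes a small overdrive. The bar points at the red mark. Wrist moment rose to about 1.05 Nm, which fits pressing against the solid stop. I held it there for over 1.3 s before handing in, at about 12 s on the clock.
- **Bystanders:** The wrench, carton, spray can and socket looked unmoved in the last pictures. I judged this by eye and did not measure it.

One reading disagreed: the first wrist view suggested about 2.2 rad of knob turn, while the scene view suggested about 1.7. I stopped at 1.8 because the later views showed the bubble between the lines. The first batch of moves was also refused because the rows lacked a roll value; I resent them with one.

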